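# Set the sliding rest of a duct cradle one hole further out

### The job

The duct cradle on the bench has to take a longer length of duct. Flip its cam lever up to upright to free the sliding section, then pull up the spring plunger's knob, slide the section to the next hole (away from the lever's end, to the left as the robot sees it) and let the pin drop fully home there. Finish while still holding the knob with the pin fully in its hole, and do not knock the other things on the bench about.

Things in the scene. Friction and masses are not known exactly. Their poses are not given: they have to be found in the camera images.
- cradle: Fixed aluminium tube 40 x 40 x 440 mm on two steel feet, top face 65 mm above the bench, with 14 x 18 mm holes at y = -140, -80, -20, 40, 100, 160 mm. Origin on the bench under its middle; y along the tube, x across it away from the robot. Steel V duct rests beyond it (x 60 to 170 mm, under 105 mm high): one fixed at y = -200 mm, one on the section beside the knob.
- section (a joint): Travel of the sliding section along the tube, m: 0 in the starting hole, 0.060 at the next, growing to the cradle's +y. Steel sleeve 51 mm wide, 130 mm long (30 mm to the +y side of the knob's axis, 100 mm to the -y side), top 71.5 mm above the bench, about 0.8 kg, drags with 3 N when free. Lever down: clamped by the cam. Pin in a hole: 2 mm of play either way.
- plunger (a joint): How far the spring plunger is pulled up, m: 0 fully home, 0.018 at its stop. The round-ended 10 mm pin reaches 10 mm below the tube's top: clear of the hole above 0.010, so keep it at 0.012 or more to slide. On the tube between holes it reads 0.010. Spring pulls down 5 N when home, 9.5 N fully up; let go within 4 mm of a hole it drops in and centres the section.
- knob: The plunger's pull knob: black plastic cylinder, 28 mm in diameter, 26 mm tall, upright axis, on top of the section near its +y end. It rises and slides with the plunger. This origin lies on its axis at bench level when the pin is home (use point knob_grip for the knob itself). Below it is a plunger housing 20 mm in diameter, from 71.5 to 87.5 mm above the bench.
- knob_grip (a point): Middle of the knob, on its axis. 106 mm above the bench when the pin is home; the knob reaches 13 mm above and below it.
- next_hole (a point): Centre of the mouth of the next hole, in the tube's top face, 65 mm above the bench: the knob's axis must come over it.
- lever (a joint): Angle of the cam lever, rad: 0 lying flat, pointing from the tube towards the robot (cradle's -x), locked; 1.57 upright; stop at 1.75. It starts between 0 and 0.14 and must stand above 1.2. Axis along the cradle's y; stays where it is left. The cam lets go at about 0.6. Its handle needs 5 to 12 N to lift at first, under 2 N afterwards.
- lever_pivot (a point): Pivot of the cam lever, on the section, 79 mm above the bench, 70 mm from the knob's axis towards the cradle's -y.
- lever_grip (a point): Point in the lever's handle, 70 mm out from the pivot along the lever and 8 mm to the side of it that is the upper one when it lies flat. The handle is a dark steel bar 14 mm wide (along the cradle's y), 8 mm thick, from 10 to 85 mm from the pivot; this point lies in the middle of its width and thickness, 87 mm above the bench when flat.
- tape: Bystander: roll of foil tape, 84 mm in diameter, 48 mm tall, on the bench between the two duct rests. Origin at the centre of its underside.
- screwdriver: Bystander: screwdriver lying on the bench on the robot's side of the tube, roughly parallel to it. Origin under its middle.
- capacitor: Bystander: upright metal can, 48 mm in diameter, 85 mm tall, on the robot's side of the tube. Origin at the centre of its underside.
- multimeter: Bystander: grey multimeter lying on its back, 78 x 150 x 34 mm, beyond the tube. Origin at the centre of its underside.
- bottle: Bystander: clear water bottle, 64 mm in diameter, 190 mm tall. Origin at the centre of its underside.
- wrench: Bystander: wrench lying on the bench. Origin under its middle.
- coupling: Bystander: short copper pipe coupling standing on end, 38 mm in diameter, 45 mm tall. Origin at the centre of its underside.

How it is judged:
By the outcome, as a careful person would: the job done as asked, in the order asked, and still so for the second after the job is handed in, while the arm keeps its last pose, push and grip.
It also fails if it takes over 51 s, if anything falls off the work surface, if the arm or the gripper's body presses on something with over 40 N, if the wrist force passes 120 N, or if a joint passes its speed limit or range.

### The arm

A 6-joint arm with a two-finger parallel gripper is mounted at the origin on the work surface. World frame = base frame: x ahead of the robot, y to its left, z up, the work surface at z = 0. Lengths are in mm, angles in degrees, forces in N, time in s.
With the tool pointing down it reaches from about 350 to 850 mm from the base axis. Payload 8.1 kg.
Tool frame: the origin (TCP) lies between the finger pads; the fingertips stand 22 mm ahead of it and the grasp point (between the pads) lies 3 mm ahead of it; z points along the fingers, y is the line along which they close (so a half turn about z gives the same grasp; the last joint's range is limited). The gripper opens to 85 mm and grips with 20 to 120 N. Pads are 22 mm wide; open, the fingers measure 114 mm over their backs; the gripper's body (76 mm by 85 mm) begins 54 mm behind the grasp point. The pads swing forward as they close: fully open they stand 13 mm farther back than shut.
Start: joints at [-78.633, 7.471, 85.268, -0, 87.261, -4.893], TCP at [168.024, -575.998, 253.292] pointing down, gripper open.
Joint ranges: [-169.43, 169.43], [-51.17, 129.36], [1.28, 143.12], [-76.62, 256.62], [0, 156.53], [-152.29, 152.29]. Speed limits (degrees/s): [136.94, 136.94, 159.86, 180, 180, 180].

### API

Orientations are given as [roll, pitch, yaw] about the fixed x, y, z axes, in that order (R = Rz(yaw) Ry(pitch) Rx(roll)).
In Python, from bench import r, vision gives the robot as it stands.
- The arm moves only by the tool step_arm, never from a script. Its argument "targets" is a list that holds one entry, the list of rows, each a list of 6 numbers: the shift along the world's x, y, z in mm, then the turn, a rotation vector about the world's x, y, z in rad. In form: [[[x, y, z, rx, ry, rz], ...]]. A call has 1 to 12 rows; each row is the pose to reach, as a shift and turn from the pose commanded when the call began; what a row does not reach only later rows make up. A row lasts 1/12 s, in which the tool goes at most 41.7 mm and 7.16 degrees, less where a joint would pass 70% of its speed; a pose out of reach is approached as far as the arm can. A call with a gripper value outside its range is refused whole. "fingers" is the gripper's target within -1 to 1 (shut at 1, half-way at 0, fully open at -1), set as the call begins (left out, the last holds). The fingers move at their own pace and stop on an object; "newtons" is the grip in N (left out, the last holds). Time passes only in rows, so rows that repeat a pose let the fingers close. It gives the time, the measured TCP pose, the force, the opening and the grip force at its end, in the units of the state.
- r.sense(): the state, without advancing time (a new reading comes with each control period).
- vision.snapshot(name): name is "side" or "top" or "wrist"; returns a dict with "img" (480x640x3 uint8, blue, green, red), "mtx" (3x3 intrinsics, pixels), "D" ([k1, k2, p1, p2, k3] as OpenCV has them; the pictures are not rectified), "eye" and "attitude" of the camera in the world. Camera axes: x right, y up, looking along -z (the intrinsics and any distortion apply to the point x, -y, -z); pixel columns grow to the right and rows downward; lengths in mm; the calibration is good to about 2 mm. A picture is of the moment at which its call begins. There is no depth.
- r.hand_in(): hands the job in; it is judged then, once.
The state is a dict: "time": time; "joint_pos": joint angles; "qd": joint speeds; "joint_efforts": joint torques, N m; "tool_pos": TCP position; "tcp_rot": TCP orientation; "ft_force": force on the tool from outside, world axes, zero at the start; "wrist_torque": the same for the moment, N m; "finger_gap": finger opening in mm; "grip_force": force on a finger pad.
Only numpy, scipy, OpenCV 4.12 (cv2) and the standard library are available. Lean on these libraries where they do the work, as an engineer would, in place of code of your own. Each camera call takes 0.05 s, during which the arm holds its last target. There are 200 camera calls.

## Working session

There is one attempt and no reset: what is moved stays moved. The work goes in short steps, Python scripts to look and compute and a tool call to move; the robot and the scene stay as the last step left them, time stands still between calls to the robot, and variables do not carry over. Pictures are saved under pics/ and viewed, at most 10 in all, crops included, and the job is handed in when it is done.

Besides the shell and the picture viewer there is one more tool, called after "Request:" by a JSON object that holds its "method" and its "body". step_arm: Moves the arm, as the interface text tells. Its arguments: {"type":"object","properties":{"targets":{"type":"array"},"fingers":{"type":"number"},"newtons":{"type":"number"}},"required":["targets"]}

```bash
mkdir -p pics
cat > h.py <<'E'
import numpy as np, cv2
from bench import r, vision
def R_of(a):
    a=np.array(a,float)
    if a.shape==(3,3): return a
    from scipy.spatial.transform import Rotation as R
    return R.from_euler('xyz',a,degrees=True).as_matrix()
def ray(s,uv):
    p=cv2.undistortPoints(np.array([[uv]],float),np.array(s["mtx"],float),np.array(s["D"],float))[0,0]
    return np.array(s["eye"],float), R_of(s["attitude"])@np.array([p[0],-p[1],-1])
def onz(s,uv,z):
    e,d=ray(s,uv); return e+d*(z-e[2])/d[2]
def pix(s,P):
    q=R_of(s["attitude"]).T@(np.array(P,float)-np.array(s["eye"]))
    q=np.array([[q[0],-q[1],-q[2]]])
    return cv2.projectPoints(q,np.zeros(3),np.zeros(3),np.array(s["mtx"],float),np.array(s["D"],float))[0][0,0]
E
python3 - <<'E'
from h import *
for n in("top","side"):
    s=vision.snapshot(n); cv2.imwrite(f"pics/{n}0.png",s["img"]); print(n,s["mtx"],s["D"],s["eye"],s["attitude"])
print(r.sense())
E
```

```text
top [[596.15865154   0.         314.33379315]
 [  0.         596.15865154 246.66182399]
 [  0.           0.           1.        ]] [-0.01198261  0.          0.          0.          0.        ] [ 4.08828388e+02 -1.45764524e+00  1.65841166e+03] [  3.43889879   0.14626034 -90.00573801]
side [[537.46770598   0.         318.84826815]
 [  0.         537.46770598 231.47158735]
 [  0.           0.           1.        ]] [-0.11024881  0.          0.          0.          0.        ] [  -20.75718827 -1206.37342091   884.88802216] [ 59.30471354   1.30278869 -24.46365636]
{'time': 0.1, 'joint_pos': array([-7.86322981e+01,  7.51155943e+00,  8.53240415e+01, -6.89478028e-04,
        8.72618860e+01, -4.89271915e+00]), 'qd': array([-0.0619898 , -0.09049871, -0.11902203,  0.00568877,  0.00663191,
        0.0678974 ]), 'joint_efforts': array([ 1.09989287e-03, -5.70949996e+01, -5.01943910e+01, -1.05879153e-04,
        8.06446478e-03, -3.83681993e-05]), 'tool_pos': array([ 167.9306321 , -575.5334618 ,  252.33158716]), 'tcp_rot': array([-1.79902810e+02, -7.62856045e-03,  1.62604481e+01]), 'ft_force': array([0.06534547, 0.61755523, 0.39612408]), 'wrist_torque': array([ 0.0088264 , -0.02304214, -0.0321357 ]), 'grip_force': 0.0, 'finger_gap': 84.83228822777271}
```

View pics/top0.png

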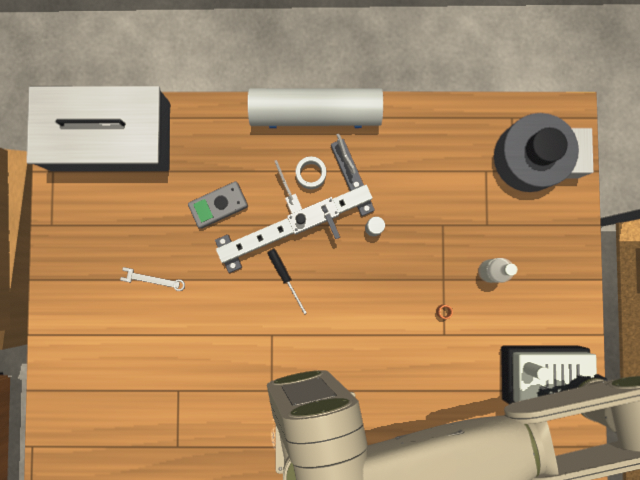

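View pics/side0.png

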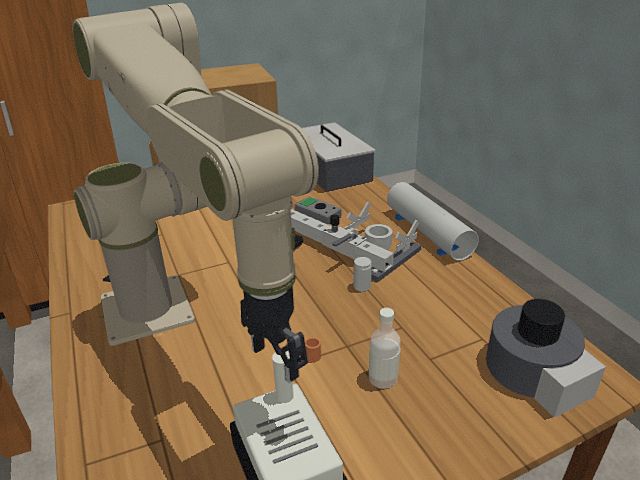

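The top view shows the tube from (372,195) to (220,258), the black knob at about (300,218), the lever from about (327,212) to (335,238), and the capacitor at (375,226). I'll enlarge the cradle area.

Run:
```python
from h import *
im=cv2.imread("pics/top0.png")[120:285,200:400]
cv2.imwrite("pics/topc.png",cv2.resize(im,None,fx=3.6,fy=3.6,interpolation=cv2.INTER_CUBIC))
```

```text
(no output)
```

View pics/topc.png

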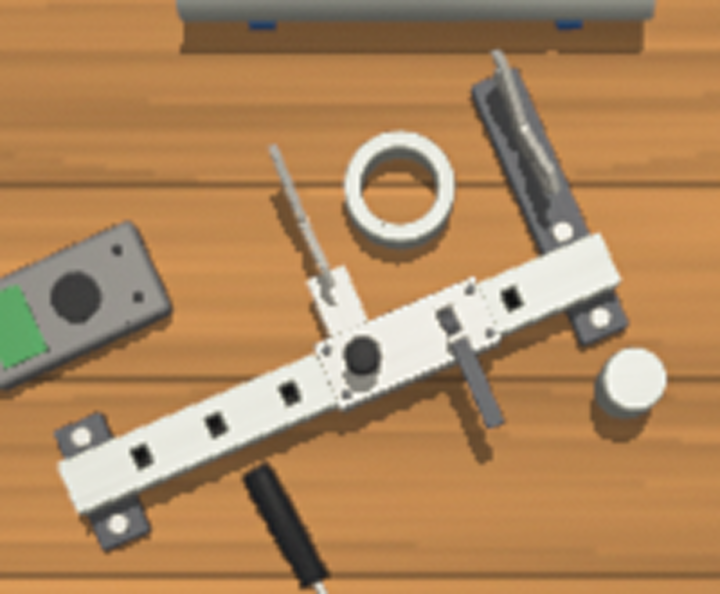

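The crop shows open holes at (141,456), (216,425), (290,393) and (512,298). The knob top is at (362,355), and the lever bar runs from (450,320) to (494,424).

Run:
```python
from h import *
s=vision.snapshot("top")
# refine holes by dark blobs in the crop
g=cv2.cvtColor(s["img"],cv2.COLOR_BGR2GRAY).astype(float)
P=[]
for (u,v),y in zip([(141,456),(216,425),(290,393),(512,298)],[160,100,40,-140]):
    c=np.array([200+u/3.6,120+v/3.6]).round().astype(int)
    w=g[c[1]-4:c[1]+5,c[0]-4:c[0]+5]; k=np.clip(110-w,0,None)
    yy,xx=np.mgrid[-4:5,-4:5]; q=c+np.array([(k*xx).sum(),(k*yy).sum()])/k.sum()
    P.append((y,onz(s,q,65)[:2])); print(y,q,P[-1][1])
A=np.array([[1,y] for y,_ in P]); B=np.array([p for _,p in P])
C,res,_,_=np.linalg.lstsq(A,B,rcond=None); print(C,np.hypot(*C[1]),B-A@C)
d=C[1]/np.hypot(*C[1]); print("yaw",np.degrees(np.arctan2(-d[0],d[1])))
ax=np.array([d[1],-d[0]])
k=C[0]-20*d; print("knob",k,"img",onz(s,(200+362/3.6,120+355/3.6),119)[:2])
pv=k-70*d; print("pivot",pv,"grip",pv-70*ax,"next",k+60*d,"ax",ax,"d",d)
print("lever tip img",onz(s,(200+494/3.6,120+424/3.6),85)[:2],"expected",pv-85*ax)
print("capacitor",onz(s,(200+633/3.6,120+380/3.6),85)[:2])
```

```text
160 [238.83858268 246.2992126 ] [505.60536115 204.86075672]
100 [259.42338073 237.48420221] [529.26795199 149.81424594]
40 [279.97260274 228.68734891] [552.91711292  94.78756651]
-140 [341.61596958 202.63954373] [623.17335671 -70.78697195]
[[ 5.68409584e+02  5.79119148e+01]
 [-3.91715947e-01  9.18924613e-01]] 0.9989313432435564 [[-0.12967085 -0.07909619]
 [ 0.02996314  0.00986983]
 [ 0.17616723  0.11866721]
 [-0.07645952 -0.04944085]]
yaw 23.08741104505026
knob [576.25228369  39.51376119] img [574.25261924  38.20268235]
pivot [603.70173405 -24.87977633] grip [539.30819653 -52.32922669] next [552.72418339  94.70822193] ax [0.91990768 0.39213501] d [-0.39213501  0.91990768]
lever tip img [526.91486064 -58.02014852] expected [525.50958135 -58.21125177]
capacitor [ 559.35612548 -160.38962476]
```

Request:
{"method": "step_arm", "body": {"targets": [[[22, 31, 0, 0, 0, 0.01], [44, 62, 0, 0, 0, 0.02], [66, 93, 0, 0, 0, 0.03], [88, 124, 0, 0, 0, 0.04], [110, 155, 0, 0, 0, 0.05], [132, 186, 0, 0, 0, 0.06], [154, 217, 0, 0, 0, 0.07], [176, 248, 0, 0, 0, 0.08], [198, 279, 0, 0, 0, 0.09], [220, 310, 0, 0, 0, 0.1], [242, 341, 0, 0, 0, 0.11], [264, 373, 0, 0, 0, 0.119]]], "fingers": -1}}

```text
time: 1.15
tool_pos: [432.6, -201.3, 253.2]
tcp_rot: [180.0, -0.0, 23.1]
ft_force: [0.4, -1.2, -0.6]
finger_gap: 85.2
grip_force: 0.0
```

Request:
{"method": "step_arm", "body": {"targets": [[[22, 31, -10, 0, 0, 0], [44, 62, -25, 0, 0, 0], [66, 93, -40, 0, 0, 0], [88, 124, -55, 0, 0, 0], [107, 151, -68, 0, 0, 0], [107, 151, -68, 0, 0, 0], [107, 151, -68, 0, 0, 0], [107, 151, -68, 0, 0, 0]]], "fingers": -0.4}}

```text
time: 1.82
tool_pos: [538.7, -52.0, 185.0]
tcp_rot: [-180.0, 0.1, 23.1]
ft_force: [-0.0, 0.2, 1.0]
finger_gap: 59.6
grip_force: 0.0
```

Run:
```python
from h import *
s=vision.snapshot("wrist"); cv2.imwrite("pics/w1.png",s["img"]); q=r.sense()
print(q["time"],q["tool_pos"],q["tcp_rot"],q["finger_gap"],q["ft_force"],q["joint_pos"],s["eye"],s["attitude"])
for n,P in dict(tip=(525.5,-58.2,87),grip=(539.3,-52.3,91),piv=(603.7,-24.9,83),knob=(576.3,39.5,119)).items(): print(n,pix(s,P))
```

```text
1.8667 [538.88147405 -52.64802519 185.62090701] [1.79973735e+02 1.82097124e-03 2.30606109e+01] 59.616405087877425 [-1.00143402 -0.23916558  0.0938543 ] [-1.09916029e+01  8.14093006e-01  9.93984377e+01 -2.31487292e-02
  7.97742717e+01  5.59518927e+01] [599.71495662 -26.27487115 305.25987482] [-1.52152340e+01  4.14207623e-02 -6.68958196e+01]
tip [324.38203703 271.81500757]
grip [324.38028729 250.45292673]
piv [324.54362116 128.41427852]
knob [177.34360041 126.71050041]
```

View pics/w1.png

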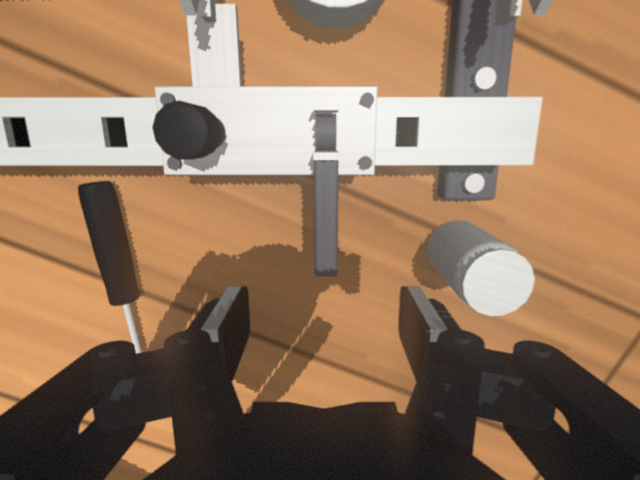

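The wrist view shows the lever bar centred at u≈326 with its tip at v≈275, and the knob top near (178,128). Both match the predicted positions, so I'll go down and grip.

Request:
{"method": "step_arm", "body": {"targets": [[[0, 0, -25, 0, 0, 0], [0, 0, -50, 0, 0, 0], [0, 0, -75, 0, 0, 0], [0, 0, -94, 0, 0, 0], [0, 0, -94, 0, 0, 0], [0, 0, -94, 0, 0, 0]]]}}

```text
time: 2.37
tool_pos: [538.1, -53.0, 91.2]
tcp_rot: [-180.0, 0.1, 23.0]
ft_force: [0.5, -0.6, 0.6]
finger_gap: 59.9
grip_force: 0.0
```

Request:
{"method": "step_arm", "body": {"targets": [[[0, 0, 0, 0, 0, 0], [0, 0, 0, 0, 0, 0], [0, 0, 0, 0, 0, 0], [0, 0, 0, 0, 0, 0], [0, 0, 0, 0, 0, 0], [0, 0, 0, 0, 0, 0], [0, 0, 0, 0, 0, 0], [0, 0, 0, 0, 0, 0]]], "fingers": 1, "newtons": 40}}

```text
time: 3.03
tool_pos: [539.9, -52.3, 92.1]
tcp_rot: [179.9, -0.1, 23.1]
ft_force: [1.6, -2.5, 3.8]
finger_gap: 13.4
grip_force: 40.4
```

Run:
```python
from h import *
q=r.sense();print(q["finger_gap"],q["grip_force"],q["ft_force"],q["tool_pos"])
a=np.array([.9199,.3921]);t=q["tool_pos"]
L=np.hypot(70,8); b=np.arctan2(8,70)
for th in np.linspace(0.05,1.6,20):
    f=lambda x:np.array([-L*np.cos(x+b),L*np.sin(x+b)])
    dd=f(th)-f(0.05); print(round(th,2),(a*dd[0]).round(0),dd[1].round(0))
```

```text
13.388808116321213 40.42805314064026 [ 1.64738416 -2.54377979  3.76829714] [539.85757799 -52.32074406  92.13613397]
0.05 [0. 0.] 0.0
0.13 [1. 0.] 6.0
0.21 [3. 1.] 11.0
0.29 [4. 2.] 17.0
0.38 [7. 3.] 22.0
0.46 [9. 4.] 27.0
0.54 [12.  5.] 31.0
0.62 [16.  7.] 36.0
0.7 [20.  8.] 40.0
0.78 [24. 10.] 44.0
0.87 [28. 12.] 47.0
0.95 [32. 14.] 50.0
1.03 [37. 16.] 53.0
1.11 [42. 18.] 55.0
1.19 [47. 20.] 57.0
1.27 [52. 22.] 58.0
1.36 [57. 24.] 59.0
1.44 [63. 27.] 59.0
1.52 [68. 29.] 59.0
1.6 [73. 31.] 58.0
```

Request:
{"method": "step_arm", "body": {"targets": [[[1, 0, 6, 0, 0, 0], [3, 1, 11, 0, 0, 0], [4, 2, 17, 0, 0, 0], [7, 3, 22, 0, 0, 0], [9, 4, 27, 0, 0, 0], [12, 5, 31, 0, 0, 0], [16, 7, 36, 0, 0, 0], [16, 7, 36, 0, 0, 0]]]}}

```text
time: 3.7
tool_pos: [555.0, -44.5, 127.9]
tcp_rot: [-179.9, 0.1, 23.1]
ft_force: [-6.8, -1.7, 0.2]
finger_gap: 13.3
grip_force: 39.8
```

Request:
{"method": "step_arm", "body": {"targets": [[[4, 1, 4, 0, 0, 0], [8, 3, 8, 0, 0, 0], [12, 5, 11, 0, 0, 0], [16, 7, 14, 0, 0, 0], [21, 9, 17, 0, 0, 0], [26, 11, 19, 0, 0, 0], [31, 13, 21, 0, 0, 0], [36, 15, 22, 0, 0, 0], [41, 17, 23, 0, 0, 0], [47, 20, 23, 0, 0, 0], [52, 22, 23, 0, 0, 0], [52, 22, 23, 0, 0, 0]]]}}

```text
time: 4.7
tool_pos: [607.9, -22.1, 150.8]
tcp_rot: [-180.0, -0.0, 23.1]
ft_force: [-3.6, 2.3, -0.9]
finger_gap: 12.0
grip_force: 39.0
```

Run:
```python
from h import *
s=vision.snapshot("wrist"); cv2.imwrite("pics/w2.png",s["img"]);
for n,P in dict(knob=(576.3,39.5,119)).items(): print(n,pix(s,P))
```

```text
knob [166.39227226 303.69703523]
```

View pics/w2.png

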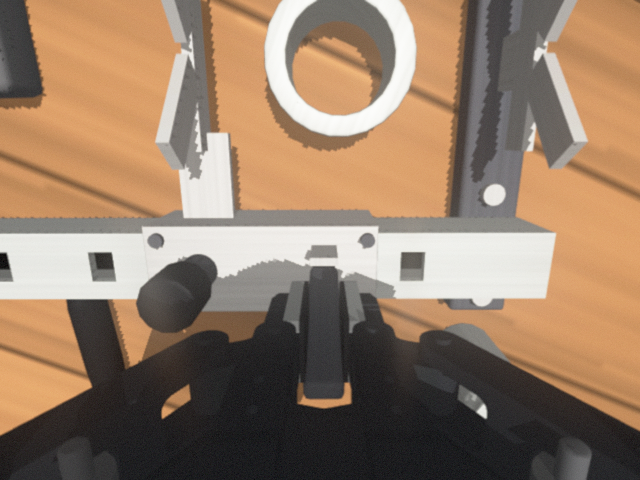

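The wrist view shows the lever upright between the pads, at (322,330). The knob is near (167,303), as predicted. I'll release and move over to the knob.

Request:
{"method": "step_arm", "body": {"targets": [[[0, 0, 0, 0, 0, 0], [0, 0, 0, 0, 0, 0], [0, 0, 0, 0, 0, 0], [0, 0, 0, 0, 0, 0], [0, 0, 20, 0, 0, 0], [0, 0, 40, 0, 0, 0], [0, 0, 60, 0, 0, 0], [0, 0, 60, 0, 0, 0]]], "fingers": 0.2}}

```text
time: 5.42
tool_pos: [609.6, -23.4, 215.9]
tcp_rot: [179.8, -0.4, 23.1]
ft_force: [0.4, -0.3, 1.6]
finger_gap: 34.0
grip_force: 0.0
```

Request:
{"method": "step_arm", "body": {"targets": [[[-10, 20, 0, 0, 0, 0], [-20, 40, 0, 0, 0, 0], [-31, 62, 0, 0, 0, 0], [-31, 62, 0, 0, 0, 0], [-31, 62, -15, 0, 0, 0], [-31, 62, -30, 0, 0, 0], [-31, 62, -40, 0, 0, 0], [-31, 62, -40, 0, 0, 0], [-31, 62, -40, 0, 0, 0]]], "fingers": -0.1}}

```text
time: 6.17
tool_pos: [575.6, 38.7, 169.6]
tcp_rot: [-180.0, 0.1, 23.1]
ft_force: [0.3, -1.3, 0.4]
finger_gap: 47.2
grip_force: 0.0
```

Run:
```python
from h import *
s=vision.snapshot("wrist"); cv2.imwrite("pics/w3.png",s["img"]);
for n,P in dict(knob=(576.3,39.5,119),pivot=(603.7,-24.9,79),levertip=(603.7,-24.9,164)).items(): print(n,pix(s,P))
```

```text
knob [322.63968939 275.68627858]
pivot [442.25751635 251.24641081]
levertip [512.34993196 319.67187607]
```

View pics/w3.png

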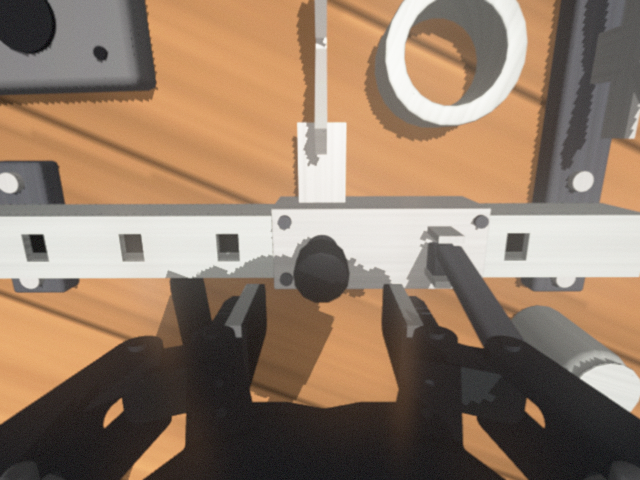

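The knob top is centred at (321,275), between the pads and as predicted. The lever bar runs from (445,245) to about (500,345). I'll check its angle from those pixels.

Run:
```python
from h import *
s=vision.snapshot("wrist"); a=np.array([.9199,.3921])
for th in (1.1,1.2,1.3,1.4,1.5,1.6):
    o=[]
    for L in (12,60,85):
        h=-L*np.cos(th)+8*np.sin(th); z=79+L*np.sin(th)+8*np.cos(th)
        o.append(pix(s,[*(np.array([603.7,-24.9])+a*h),z]).round())
    print(th,o)
```

```text
1.1 [array([449., 257.]), array([475., 331.]), array([494., 383.])]
1.2 [array([449., 254.]), array([478., 321.]), array([499., 370.])]
1.3 [array([449., 251.]), array([481., 310.]), array([504., 354.])]
1.4 [array([449., 249.]), array([483., 298.]), array([508., 336.])]
1.5 [array([449., 246.]), array([484., 285.]), array([511., 315.])]
1.6 [array([449., 244.]), array([485., 271.]), array([514., 293.])]
```

Request:
{"method": "step_arm", "body": {"targets": [[[0, 0, -20, 0, 0, 0], [0, 0, -40, 0, 0, 0], [0, 0, -55, 0, 0, 0], [0, 0, -61, 0, 0, 0], [0, 0, -61, 0, 0, 0], [0, 0, -61, 0, 0, 0]]]}}

```text
time: 6.77
tool_pos: [576.5, 39.0, 110.2]
tcp_rot: [180.0, -0.0, 23.1]
ft_force: [-0.7, 0.3, -0.3]
finger_gap: 47.3
grip_force: 0.0
```

Request:
{"method": "step_arm", "body": {"targets": [[[0, 0, 0, 0, 0, 0], [0, 0, 0, 0, 0, 0], [0, 0, 0, 0, 0, 0], [0, 0, 0, 0, 0, 0], [0, 0, 0, 0, 0, 0], [0, 0, 0, 0, 0, 0]]], "fingers": 1, "newtons": 50}}

```text
time: 7.27
tool_pos: [577.3, 39.0, 111.3]
tcp_rot: [179.9, -0.2, 23.1]
ft_force: [-1.5, 0.6, 6.8]
finger_gap: 26.5
grip_force: 49.3
```

Run:
```python
import cv2
im=cv2.imread("pics/w3.png")[210:410,400:600]
im=cv2.convertScaleAbs(cv2.resize(im,None,fx=3,fy=3,interpolation=cv2.INTER_CUBIC),alpha=2)
for v in range(0,600,60): cv2.putText(im,str(210+v//3),(0,v+10),0,.4,(0,0,255)); cv2.putText(im,str(400+v//3),(v,595),0,.4,(0,0,255))
cv2.imwrite("pics/lev.png",im)
```

```text
(no output)
```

View pics/lev.png

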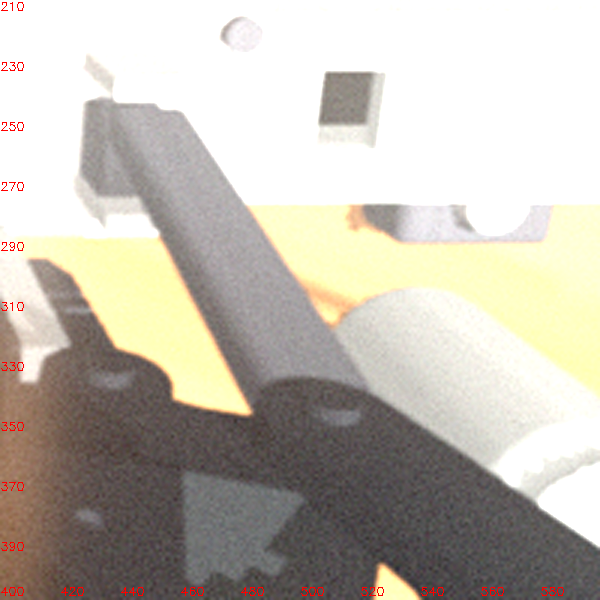

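The lever's visible face runs from (462,270) to (500,335), which puts it at about 1.34 rad. That's above 1.2 but short of upright, so I'll let go of the knob and nudge the lever up before sliding.

Request:
{"method": "step_arm", "body": {"targets": [[[0, 0, 0, 0, 0, 0], [0, 0, 0, 0, 0, 0], [0, 0, 0, 0, 0, 0], [0, 0, 0, 0, 0, 0], [0, 0, 25, 0, 0, 0], [0, 0, 50, 0, 0, 0], [0, 0, 75, 0, 0, 0], [0, 0, 100, 0, 0, 0], [0, 0, 100, 0, 0, 0]]], "fingers": -0.1}}

```text
time: 8.02
tool_pos: [578.9, 38.9, 215.7]
tcp_rot: [179.8, -0.5, 23.1]
ft_force: [-0.1, 0.0, 1.2]
finger_gap: 46.8
grip_force: 0.0
```

Request:
{"method": "step_arm", "body": {"targets": [[[-18, -20, 0, 0, 0, 0], [-18, -45, 0, 0, 0, 0], [-18, -65, 0, 0, 0, 0], [-18, -84, 0, 0, 0, 0], [-18, -84, 0, 0, 0, 0], [-18, -84, -20, 0, 0, 0], [-18, -84, -40, 0, 0, 0], [-18, -84, -49, 0, 0, 0], [-18, -84, -49, 0, 0, 0]]], "fingers": 1}}

```text
time: 8.77
tool_pos: [556.0, -44.3, 157.0]
tcp_rot: [-179.8, 0.3, 23.1]
ft_force: [-0.4, -0.3, -0.3]
finger_gap: -0.1
grip_force: 0.0
```

Request:
{"method": "step_arm", "body": {"targets": [[[6, 3, 0, 0, 0, 0], [12, 5, 0, 0, 0, 0], [18, 8, 0, 0, 0, 0], [23, 10, 0, 0, 0, 0], [28, 12, 0, 0, 0, 0], [33, 14, 0, 0, 0, 0], [37, 16, 0, 0, 0, 0], [37, 16, 0, 0, 0, 0], [37, 16, 0, 0, 0, 0]]]}}

```text
time: 9.52
tool_pos: [595.2, -28.8, 160.2]
tcp_rot: [-180.0, 0.0, 23.1]
ft_force: [-0.8, 0.2, -0.3]
finger_gap: 0.3
grip_force: 0.0
```

Run:
```python
from h import *
s=vision.snapshot("wrist"); cv2.imwrite("pics/w4.png",s["img"])
a=np.array([.9199,.3921])
for th in (1.3,1.4,1.5,1.6):
    o=[]
    for L in (12,85):
        h=-L*np.cos(th)+12*np.sin(th); z=79+L*np.sin(th)+12*np.cos(th)
        o.append(pix(s,[*(np.array([603.7,-24.9])+a*h),z]).round())
    print(th,o)
```

```text
1.3 [array([323., 234.]), array([322., 340.])]
1.4 [array([323., 231.]), array([322., 318.])]
1.5 [array([323., 228.]), array([322., 294.])]
1.6 [array([323., 225.]), array([322., 269.])]
```

View pics/w4.png

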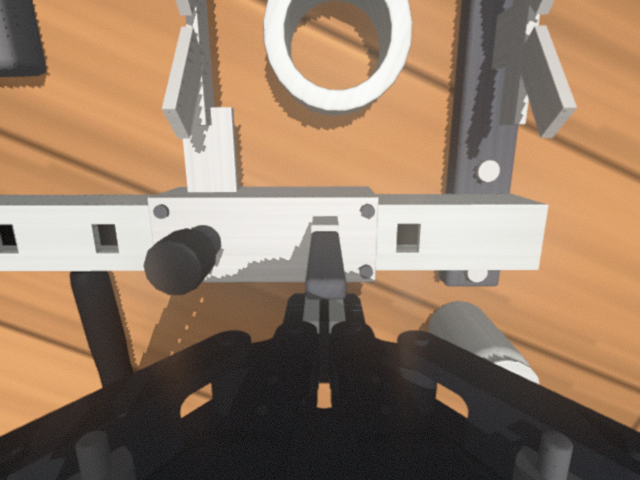

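The lever face now spans v≈232 to 278, which is about 1.56 rad, so it's upright. I'll go back to the knob.

Request:
{"method": "step_arm", "body": {"targets": [[[-9, -4, 0, 0, 0, 0], [-18, -8, 0, 0, 0, 0], [-18, -8, 25, 0, 0, 0], [-18, -8, 50, 0, 0, 0], [-18, 15, 50, 0, 0, 0], [-18, 40, 50, 0, 0, 0], [-19, 68, 50, 0, 0, 0], [-19, 68, 50, 0, 0, 0], [-19, 68, 50, 0, 0, 0]]], "fingers": -0.1}}

```text
time: 10.32
tool_pos: [575.7, 40.1, 210.3]
tcp_rot: [-180.0, 0.0, 23.2]
ft_force: [0.1, -0.1, -0.7]
finger_gap: 47.1
grip_force: 0.0
```

Request:
{"method": "step_arm", "body": {"targets": [[[0, 0, -25, 0, 0, 0], [0, 0, -50, 0, 0, 0], [0, 0, -75, 0, 0, 0], [0, 0, -95, 0, 0, 0], [0, 0, -101, 0, 0, 0], [0, 0, -101, 0, 0, 0], [0, 0, -101, 0, 0, 0]]]}}

```text
time: 10.9
tool_pos: [576.3, 38.3, 109.9]
tcp_rot: [180.0, -0.0, 23.0]
ft_force: [-0.2, 0.5, 0.3]
finger_gap: 47.2
grip_force: 0.0
```

Request:
{"method": "step_arm", "body": {"targets": [[[0, 0, 0, 0, 0, 0], [0, 0, 0, 0, 0, 0], [0, 0, 0, 0, 0, 0], [0, 0, 0, 0, 0, 0], [0, 0, 0, 0, 0, 0], [0, 0, 0, 0, 0, 0]]], "fingers": 1, "newtons": 50}}

```text
time: 11.4
tool_pos: [577.4, 38.8, 111.6]
tcp_rot: [179.9, -0.2, 23.1]
ft_force: [-1.6, -0.4, 6.5]
finger_gap: 26.7
grip_force: 49.2
```

Request:
{"method": "step_arm", "body": {"targets": [[[0, 0, 4, 0, 0, 0], [0, 0, 8, 0, 0, 0], [0, 0, 12, 0, 0, 0], [0, 0, 16, 0, 0, 0], [0, 0, 16, 0, 0, 0], [0, 0, 16, 0, 0, 0]]]}}

```text
time: 11.9
tool_pos: [577.0, 39.0, 125.6]
tcp_rot: [179.9, -0.1, 23.1]
ft_force: [8.0, 0.3, -8.7]
finger_gap: 26.3
grip_force: 49.8
```

Request:
{"method": "step_arm", "body": {"targets": [[[-2, 5, 0, 0, 0, 0], [-4, 10, 0, 0, 0, 0], [-7, 16, 0, 0, 0, 0], [-9, 22, 0, 0, 0, 0], [-12, 28, 0, 0, 0, 0], [-14, 34, 0, 0, 0, 0], [-17, 40, 0, 0, 0, 0], [-19, 45, 0, 0, 0, 0], [-21, 50, 0, 0, 0, 0], [-23.5, 55, 0, 0, 0, 0], [-23.5, 55, 0, 0, 0, 0], [-23.5, 55, 0, 0, 0, 0]]]}}

```text
time: 12.9
tool_pos: [553.0, 95.0, 125.2]
tcp_rot: [-180.0, -0.1, 23.1]
ft_force: [6.2, 4.5, -8.7]
finger_gap: 26.6
grip_force: 50.1
```

Run:
```python
from h import *
d=np.array([-.3921,.9199])
q=r.sense();print(q["tool_pos"],q["ft_force"],(q["tool_pos"][:2]-[577.0,39.0])@d,(q["tool_pos"][:2]-[552.7,94.7])@d)
s=vision.snapshot("wrist"); cv2.imwrite("pics/w5.png",s["img"])
```

```text
[553.01194049  95.03190731 125.24437059] [ 6.18019056  4.47870661 -8.67518911] 60.949469666327296 0.18300966632730742
```

View pics/w5.png

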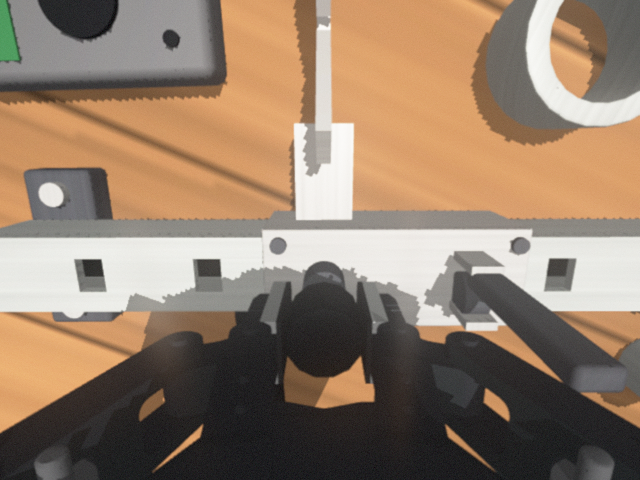

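The section has slid one hole: two holes are left open, at (90,270) and (207,273), and the lever is still up. I'll lower the pin.

Request:
{"method": "step_arm", "body": {"targets": [[[0, 0, -3, 0, 0, 0], [0, 0, -6, 0, 0, 0], [0, 0, -9, 0, 0, 0], [0, 0, -12, 0, 0, 0], [0, 0, -15, 0, 0, 0], [0, 0, -17, 0, 0, 0], [0, 0, -17, 0, 0, 0], [0, 0, -17, 0, 0, 0]]]}}

```text
time: 13.62
tool_pos: [553.7, 94.4, 111.5]
tcp_rot: [180.0, -0.2, 23.1]
ft_force: [-5.7, 0.5, 16.5]
finger_gap: 26.6
grip_force: 52.8
```

Run:
```python
from h import *
d=np.array([-.3921,.9199]); a=np.array([.9199,.3921])
q=r.sense();print(q["tool_pos"],q["ft_force"],q["grip_force"],q["finger_gap"],(q["tool_pos"][:2]-[552.7,94.7])@d)
s=vision.snapshot("wrist"); cv2.imwrite("pics/w6.png",s["img"])
print("knobtop home",pix(s,[552.7,94.7,119]))
for th in (1.2,1.3,1.4,1.5,1.6):
    h=-85*np.cos(th)+8*np.sin(th); z=79+85*np.sin(th)+8*np.cos(th)
    print(th,pix(s,[*(np.array([552.7,94.7])-70*d+a*h),z]))
```

```text
[553.73608547  94.36551574 111.50161052] [-5.69750974  0.47711248 16.50290402] 52.79569208621979 26.643897001169762 -0.7139411866634597
knobtop home [321.13850442 342.56209918]
1.2 [608.11373937 519.99556836]
1.3 [621.07274483 500.43152116]
1.4 [632.40243557 475.16613747]
1.5 [641.46886882 444.53095441]
1.6 [647.70343432 409.30089093]
```

View pics/w6.png

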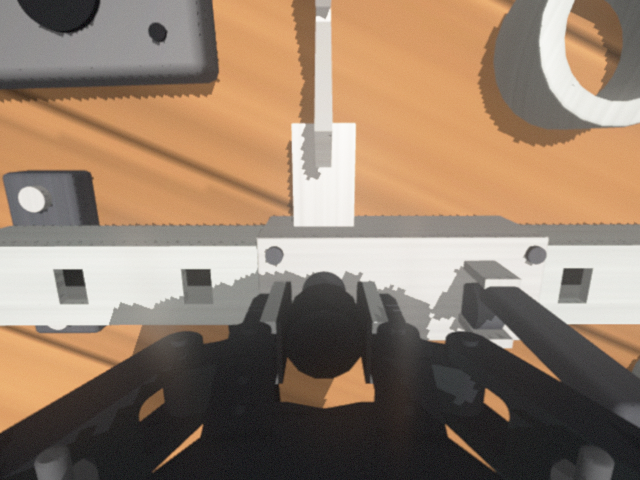

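The pin has bottomed out: the TCP is at 111.5 mm, against 111.6 at the first home, with 16 N pushing back. The knob sits unchanged in the pads at (323,328), and the lever is upright. I'll hand it in.

```bash
python3 -c "
from bench import r
print(r.hand_in())"
```

```text
the job is handed in; nothing more can be done
None
```

I handed the job in at about 14 s: the lever is upright, the section is one hole further to the left, and the gripper still holds the knob with the pin fully home as far as I can measure (no result came back).

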